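# Wind down the stabilizer leg of a bioreactor stand onto its bench pad

### The arm

A 7-joint arm with a two-finger parallel gripper is mounted at the origin on the work surface. World frame = base frame: x ahead of the robot, y to its left, z up, the work surface at z = 0. Lengths are in m, angles in rad, forces in N, time in s.
With the tool pointing down it reaches from about 0.4 to 0.875 m from the base axis. Payload 19.3 kg.
Tool frame: the origin (TCP) lies at the very end of the fingers, on their centre line; the grasp point (between the pads) lies 19 mm behind it (arm.tcp_to_grasp is the distance from the TCP to the grasp point, in m); z points along the fingers, x is the direction in which the jaws open and shut, and the axes are right-handed (so a half turn about z gives the same grasp; the last joint's range is limited). The gripper opens to 85 mm and grips with 20 to 120 N. Pads are 22 mm wide; open, the fingers measure 114 mm over their backs; the gripper's body (76 mm by 85 mm) begins 54 mm behind the grasp point. The pads swing forward as they close: fully open they stand 13 mm farther back than shut.
Start: joints at [-1.365, 0.521, -0.036, 1.599, 0.021, 1.021, -0.113], TCP at [0.17, 0.601, 0.231] pointing down, gripper open.
Joint ranges: [-2.91, 2.91], [-0.3, 2.13], [-1.5, 1.42], [0.17, 2.43], [-1.26, 4.41], [0.16, 1.93], [-2.52, 2.52]. Speed limits (rad/s): [1.89, 1.89, 2.39, 2.39, 3.01, 3.01, 3.01].

### API

Orientations are given as a unit quaternion [x, y, z, w].
In Python, from station import arm gives the robot as it stands.
- The arm moves only by the tool arm_command, never from a script. Its argument "increments" is a list that holds one entry, the list of rows, each a list of 7 numbers: the shift along the tool's x, y, z in mm, then the turn, a rotation vector about the tool's x, y, z in degrees, then the finger opening in mm, from 0 to 85.4. In form: [[[tx, ty, tz, wx, wy, wz, fingers], ...]]. A call has 1 to 10 rows; each row shifts and turns the pose as measured when the row begins, along the tool's axes as they then stand; what a row does not reach is not made up. A row lasts 1/10 s, in which the tool goes at most 50 mm and 8.59 degrees, less where a joint would pass 70% of its speed; a pose out of reach is approached as far as the arm can. A call with a gripper value outside its range is refused whole. The fingers move at their own pace and stop on an object; the grip force is fixed at half the most. Time passes only in rows, so rows that do not move let the fingers close. It gives the time, the measured TCP pose, the force and the opening at its end, in the units of the state.
- arm.state(): the state, without advancing time (a new reading comes with each control period).
- arm.camera(name): name is "side" or "top"; returns a dict with "frame" (480x640x3 uint8, red, green, blue), "fx", "fy", "cx", "cy" (pixels), "eye" and "attitude" of the camera in the world. Camera axes: x right, y up, looking along -z (the intrinsics and any distortion apply to the point x, -y, -z); pixel columns grow to the right and rows downward; lengths in m; the calibration is good to about 2 mm. A picture is of the moment at which its call begins. There is no depth.
- arm.sign_off(): hands the job in, once; it reports no verdict.
Trained networks look in the newest picture that a camera, given by its name, has taken for a name from the list of things; names that differ only in an ending like _2 or _b are one class to them, and where a whole thing is asked for, a point or a joint stands for the part that bears it (a point fixed in the world has none). Each returns a list of dicts, best first, with "confidence" (0 to 1); they miss things now and then, are a little off and sometimes report something else, mostly with a low value. They report only what shows in the picture. A call takes as long as a camera call.
- arm.cut_out(camera, label): "region" (480x640 bool, what is visible of it).
- arm.place_of(camera, label): "centre" ([x, y, z] in m, in the coordinates of the camera as it stood for that picture, good to about 4 mm: a listed point, or the origin of a listed thing).
The state is a dict: "time_s": time; "joint_positions": joint angles; "qvel": joint speeds; "joint_efforts": joint torques, N m; "position": TCP position; "tcp_rot": TCP orientation; "wrist_force": force on the tool from outside, world axes, zero at the start; "moment": the same for the moment, N m; "width": finger opening in m.
Only numpy, scipy, OpenCV 4.12 (cv2) and the standard library are available. Lean on these libraries where they do the work, as an engineer would, in place of code of your own. Each camera call takes 0.05 s, during which the arm holds its last target.

### The job

Steady the wheeled bioreactor stand before its stirrer is run: slide the loose grey bench pad under the foot of its stabilizer leg so that the whole foot will land on it, then wind the crank clockwise until you feel the foot bite on the pad, and go on about a quarter turn past that first bite so that the leg bears firmly. Do not wind it any harder than that, or the stand is jacked up off its castors; then let go of the crank. Leave the glass vessel untouched and the other things on the bench where they are.

Things in the scene. Friction and masses are not known exactly. Their poses are not given: they have to be found in the camera images.
- stand: Stainless stand of a 5 L glass bioreactor on four locked castors; heavy, stays put. Origin: on the bench exactly under the vertical axis of its stabilizer leg. From there a 32 mm square beam (84 to 116 mm above the bench) runs along the own +y to the wheeled frame (300 x 270 mm, centre 40 mm along +x, 345 mm along +y). Past 250 N on the foot the near castors are jacked off the bench.
- leg_tube (a point): Lower end of the leg's grey outer tube (45 mm diameter), on the leg axis, 68 mm above the bench. Out of it comes a 33 mm inner tube with a round foot, 60 mm diameter, rubber sole. How far the leg is already wound down is not given: the sole starts 20 to 34 mm above the bench. Once on the pad the sole gives about 1 mm per 45 N, so a quarter turn (3 mm) past first contact loads it to about 130 N.
- gear_head (a point): Centre of the top face of the 62 mm square gear head on the leg, on the leg axis, 223 mm above the bench, under the crank. The leg moves straight down 12 mm for each full clockwise turn (seen from above) of the crank. The screw is self-locking: the crank stays where it is left.
- crank: Hand crank on the gear head, turning about the vertical leg axis. Origin on that axis, 230 mm above the bench; own +x points along the 60 mm arm to the handle; arm and hub reach up to 249 mm. Running free it takes a steady 8 N or so at the handle (0.5 N m); once the foot bears, the effort grows about 1.4 N per 30 degrees, to about 12 N a quarter turn after first contact.
- vessel: The glass vessel on the stand with steel head plate and black stirrer motor: upright, 256 mm across at the head plate, from 115 to 605 mm above the bench. The origin lies on its axis at bench height, z up.
- crank_handle (a point): Centre of the red upright handle of the crank, 275 mm above the bench: a round grip 23 mm in diameter and 62 mm tall, axis vertical, 60 mm from the crank axis. The grip revolves freely on its own spindle, so it can be held fast while the crank is wound round.
- pad_center (a point): Centre of the plate of the loose grey bench pad, half-way up its 12 mm; z up. The plate is 100 x 100 mm; a flat tongue 34 mm wide, 10 mm thick runs from it along the pad's own -y and carries an orange bar handle. The pad weighs about 0.35 kg, lies flat and slides easily on the bench.
- pad_handle (a point): Centre of the pad's orange bar handle, 154 mm from the plate's centre along the pad's own -y, 41 mm above the bench; axes as the pad. The bar runs along y: 76 mm long, 14 mm wide across x, 16 mm tall (top 49 mm above the bench), on a post at each end; the gap under it down to the tongue is 23 mm.
- media_bottle: Amber bottle with a blue cap, 86 mm diameter, 165 mm tall; origin under its centre. Bystander.
- acid_bottle: Clear bottle with a red cap, 60 mm diameter, 125 mm tall; origin under its centre. Bystander.
- base_bottle: Clear bottle with a green cap, 56 mm diameter, 105 mm tall; origin under its centre. Bystander.
- beaker: White plastic beaker, 84 mm diameter, 100 mm tall; origin under its centre. Bystander.
- spanner: Steel spanner lying on the bench; origin on the bench under its middle. Bystander.
- clamp_ring: Steel clamp ring, 68 mm outside diameter, 14 mm tall; origin under its centre. Bystander.
- sample_jar: Small glass jar with an orange cap, 44 mm diameter, 50 mm tall; origin under its centre. Bystander.

How it is judged:
On the way, in this order (a step that is already met when the one before it is completed fails the run):
1. the pad lies under the foot of the leg, its centre within 15 mm of the leg's axis (horizontal distance between pad_center and stand below 0.015 m and height (world z) of pad_center below 0.01 m and angle between pad_center's own z axis and vertical below 0.05 rad), for 0.2 s.
2. the foot bears on the pad with more than 70 N (contact force between stand and pad above 70 N), for 0.2 s.
At the end, for the whole second after the job is handed in: The pad lies flat under the leg, its centre within 15 mm of the leg's axis, the foot bears on it with 70 to 210 N (about a quarter turn past first contact), the crank is at rest and let go (horizontal distance between pad_center and stand below 0.015 m and angle between pad_center's own z axis and vertical below 0.05 rad and contact force between stand and pad between 70 and 210 N and angular speed of crank below 0.1 rad/s); the robot touches nothing.
It fails at once if the leg is overwound: the foot presses on the pad with more than 250 N, jacking the stand's near castors off the bench (contact force between stand and pad above 250 N).
It fails at once if the glass vessel is bumped (more than 3 N) (contact force between any of the fingers, the arm and vessel above 3 N).
It fails at once if another thing on the bench is shifted by more than 30 mm (distance of any of media_bottle, acid_bottle, base_bottle, beaker, spanner, clamp_ring, sample_jar from where it was at the start of the episode above 0.03 m).
It also fails if it takes over 72 s, if anything falls off the work surface, if the arm or the gripper's body presses on something with over 40 N, if the wrist force passes 120 N, or if a joint passes its speed limit or range.

## Working session

There is one attempt and no reset: what is moved stays moved. The work goes in short steps, Python scripts to look and compute and a tool call to move; the robot and the scene stay as the last step left them, time stands still between calls to the robot, and variables do not carry over. Pictures are saved under pics/ and viewed, and the job is handed in when it is done.

Besides the shell and the picture viewer there is one more tool, called after "Emit:" as name([rows], argument=value, ...), one row to a line, values as JSON. arm_command: Moves the arm, as the interface text tells. Its arguments: {"type":"object","properties":{"increments":{"type":"array"}},"required":["increments"]}

```bash
ls; mkdir -p pics; cat > h.py <<'E'
import numpy as np, cv2
from station import arm
from scipy.spatial.transform import Rotation as R
def att(c):
    a=np.array(c["attitude"],float)
    return R.from_quat(a).as_matrix() if a.size==4 else a.reshape(3,3)
def w(c,p): return att(c)@np.array(p)+np.array(c["eye"])
def proj(c,P):
    q=att(c).T@(np.array(P)-np.array(c["eye"])); q=[q[0],-q[1],-q[2]]
    return c["fx"]*q[0]/q[2]+c["cx"], c["fy"]*q[1]/q[2]+c["cy"]
def ray(c,u,v,z):
    d=att(c)@np.array([(u-c["cx"])/c["fx"],-(v-c["cy"])/c["fy"],-1.]); e=np.array(c["eye"])
    return e+d*(z-e[2])/d[2]
def save(c,n): cv2.imwrite("pics/"+n,c["frame"][:,:,::-1])
E
python3 - <<'E'
from h import *
print({k:np.round(v,3).tolist() if not isinstance(v,float) else v for k,v in arm.state().items()}, arm.tcp_to_grasp)
for n in("top","side"):
    c=arm.camera(n); save(c,n+"0.png")
    print(n,[c[k] for k in c if k!="frame"])
    for l in "stand leg_tube gear_head crank crank_handle vessel pad_center pad_handle media_bottle acid_bottle base_bottle beaker spanner clamp_ring sample_jar".split():
        r=arm.place_of(n,l)
        print(l,[(np.round(w(c,x["centre"]),3).tolist(),round(x["confidence"],2)) for x in r[:2]])
E
```

```text
pics
{'time_s': 0.0, 'joint_positions': [-1.365, 0.522, -0.036, 1.6, 0.021, 1.021, -0.113], 'qvel': [-0.001, -0.0, 0.001, -0.001, 0.001, -0.0, 0.001], 'joint_efforts': [0.001, -92.711, 1.981, -36.992, 0.018, 0.008, -0.0], 'position': [0.17, 0.601, 0.231], 'tcp_rot': [0.798, 0.603, -0.0, 0.0], 'wrist_force': [-0.78, 0.19, -0.105], 'moment': [-0.015, -0.034, -0.012], 'width': 0.08542878808204916} 0.0187
top [472.1791343052312, 472.1791343052312, 318.0487260515712, 235.52760911020755, array([ 3.96566952e-01, -5.16937798e-04,  1.51101947e+00]), array([-0.04244961,  0.03259357,  0.70771545, -0.70446756])]
stand [([0.541, 0.04, -0.003], 0.87), ([0.753, -0.101, -0.001], 0.51)]
leg_tube [([0.539, 0.04, 0.069], 0.91), ([0.748, 0.017, 0.003], 0.5)]
gear_head [([0.539, 0.041, 0.226], 0.88)]
crank [([0.539, 0.04, 0.223], 0.65), ([0.539, 0.036, 0.229], 0.56)]
crank_handle [([0.598, 0.033, 0.279], 0.63)]
vessel [([0.53, -0.312, 0.041], 0.45), ([0.598, 0.038, 0.278], 0.17)]
pad_center [([0.509, -0.163, 0.009], 0.76)]
pad_handle [([0.526, -0.312, 0.038], 0.89), ([0.536, 0.044, 0.225], 0.4)]
media_bo
[... 699 characters left out ...]
21, -0.004], 0.31)]
gear_head [([0.539, 0.04, 0.219], 0.63)]
crank [([0.54, 0.035, 0.225], 0.56)]
crank_handle [([0.599, 0.034, 0.272], 0.51)]
vessel []
pad_center [([0.509, -0.165, 0.004], 0.65)]
pad_handle [([0.533, -0.32, 0.038], 0.86), ([0.373, -0.073, 0.002], 0.61)]
media_bottle [([0.751, -0.21, -0.002], 0.6), ([0.537, 0.043, 0.217], 0.27)]
acid_bottle [([0.751, 0.014, -0.0], 0.59)]
base_bottle [([0.754, -0.103, -0.003], 0.66), ([0.742, 0.123, -0.006], 0.58)]
beaker [([0.749, -0.102, -0.005], 0.66), ([0.511, -0.167, 0.002], 0.59)]
spanner [([0.351, -0.41, 0.001], 0.6)]
clamp_ring [([0.372, -0.076, 0.001], 0.76), ([0.508, -0.165, 0.006], 0.72)]
sample_jar [([0.359, -0.163, 0.001], 0.64)]
```

View pics/top0.png

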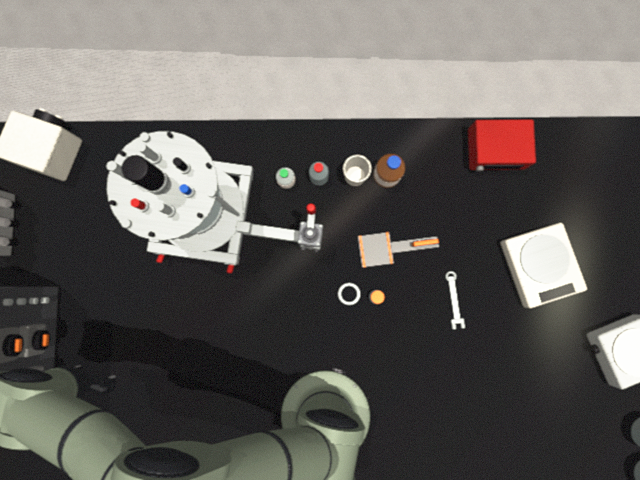

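View pics/side0.png

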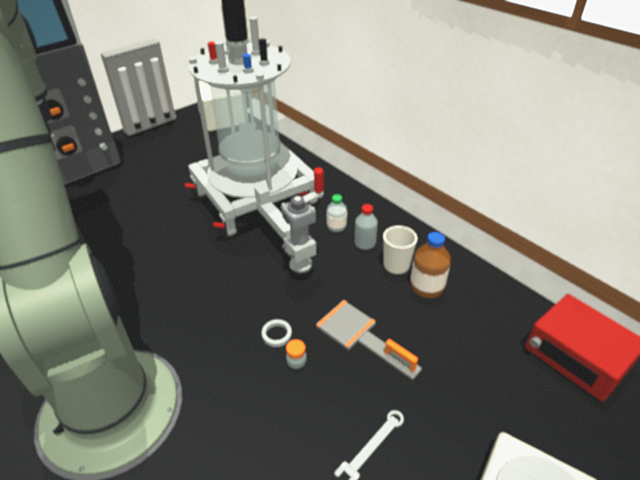

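The pad lies at about (0.51, -0.16) with its handle on the -y side, and the leg at (0.54, 0.04). The crank handle is towards +x (top picture: handle (311,208), leg (311,235), plate (376,249), bar (425,242)). First I'll swing the arm round to the pad handle.

```bash
cat >> h.py <<'E'
def yaw(s):
    m=R.from_quat(s["tcp_rot"]).as_matrix(); return np.degrees(np.arctan2(m[1,0],m[0,0]))
def plan(wps,grip,p0=None,r0=None):
    """wps: list of (x,y,z,yawdeg or None,nrows)"""
    s=arm.state(); p=np.array(s["position"] if p0 is None else p0); r=R.from_quat(s["tcp_rot"])
    rows=[]
    for x,y,z,yw,n in wps:
        P0=p.copy(); T=np.array([x,y,z]); r0=r
        m=r.as_matrix()
        y0=np.degrees(np.arctan2(m[1,0],m[0,0])); yt=y0 if yw is None else yw
        tgt=R.from_euler('z',yt,degrees=True)*R.from_euler('x',180,degrees=True)
        rv=(r0.inv()*tgt).as_rotvec()/n
        for i in range(n):
            d=(T-P0)/n
            # mid orientation not used: axes as at row start
            t=r.inv().apply(d)*1000
            rows.append(np.round(np.r_[t,np.degrees(rv),grip],1).tolist()); r=r*R.from_rotvec(rv); 
        p=T
    for i in range(0,len(rows),10): print("[",",".join(str(q).replace(' ','') for q in rows[i:i+10]),"]")
E
python3 - <<'E'
from h import *
c=arm.camera("top")
print("plate centre",ray(c,162,185,.56))
r=arm.cut_out("top","pad_center")
for x in r[:2]:
    m=x["region"].astype(np.uint8); ys,xs=np.where(m); print(x["confidence"],m.sum(),xs.min(),xs.max(),ys.min(),ys.max(),cv2.minAreaRect(np.c_[xs,ys].astype(np.float32)))
plan([(.26,.36,.38,40,7),(.38,.05,.38,10,9),(.52,-.315,.20,7,10)],85)
E
```

```text
plate centre [0.60430174 0.333474   0.56      ]
0.58 1580 359 439 232 266 ((399.35150146484375, 246.51486206054688), (32.537715911865234, 79.8019790649414), 84.2894058227539)
0.44 154 370 384 290 303 ((376.7500305175781, 296.7500305175781), (13.435027122497559, 12.727920532226562), 45.0)
[ [-29.7,21.7,-21.2,0.0,0.0,4.9,85.0],[-27.7,24.2,-21.2,0.0,0.0,4.9,85.0],[-25.6,26.5,-21.2,0.0,0.0,4.9,85.0],[-23.2,28.5,-21.2,0.0,0.0,4.9,85.0],[-20.7,30.4,-21.2,0.0,0.0,4.9,85.0],[-18.0,32.1,-21.2,0.0,0.0,4.9,85.0],[-15.2,33.5,-21.2,0.0,0.0,4.9,85.0],[-11.9,35.0,0.0,0.0,-0.0,3.3,85.0],[-9.9,35.6,0.0,0.0,-0.0,3.3,85.0],[-7.8,36.1,0.0,0.0,-0.0,3.3,85.0] ]
[ [-5.7,36.5,0.0,0.0,-0.0,3.3,85.0],[-3.5,36.8,0.0,0.0,-0.0,3.3,85.0],[-1.4,36.9,0.0,0.0,-0.0,3.3,85.0],[0.7,36.9,0.0,0.0,-0.0,3.3,85.0],[2.9,36.8,0.0,0.0,-0.0,3.3,85.0],[5.0,36.6,0.0,0.0,-0.0,3.3,85.0],[7.4,38.4,18.0,0.0,-0.0,0.3,85.0],[7.6,38.3,18.0,0.0,-0.0,0.3,85.0],[7.9,38.3,18.0,0.0,-0.0,0.3,85.0],[8.1,38.3,18.0,0.0,-0.0,0.3,85.0] ]
[ [8.3,38.2,18.0,0.0,-0.0,0.3,85.0],[8.5,38.2,18.0,0.0,-0.0,0.3,85.0],[8.7,38.1,18.0,0.0,-0.0,0.3,85.0],[8.9,38.1,18.0,0.0,-0.0,0.3,85.0],[9.0,38.0,18.0,0.0,-0.0,0.3,85.0],[9.2,38.0,18.0,0.0,-0.0,0.3,85.0] ]
```

Emit:
arm_command([
  [[-30,22,-21,0,0,5,85],[-28,24,-21,0,0,5,85],[-26,26,-21,0,0,5,85],[-23,28,-21,0,0,5,85],[-21,30,-21,0,0,5,85],[-18,32,-21,0,0,5,85],[-15,33,-21,0,0,5,85],[-12,35,0,0,0,3,85],[-10,36,0,0,0,3,85],[-8,36,0,0,0,3,85]],
])

```text
time_s: 2.7
position: [0.2935, 0.2438, 0.3829]
tcp_rot: [0.969, 0.248, -0.0, -0.001]
wrist_force: [1.1, -0.2, 0.4]
width: 0.0852
```

Emit:
arm_command([
  [[-6,37,0,0,0,3,85],[-4,37,0,0,0,3,85],[-1,37,0,0,0,3,85],[1,37,0,0,0,3,85],[3,37,0,0,0,3,85],[5,37,0,0,0,3,85],[7,38,18,0,0,1,85],[8,38,18,0,0,0,85],[8,38,18,0,0,0,85],[8,38,18,0,0,0,85]],
])

```text
time_s: 3.7
position: [0.4303, -0.1258, 0.3114]
tcp_rot: [0.997, 0.078, 0.006, -0.005]
wrist_force: [1.2, 2.4, 0.9]
width: 0.0851
```

```bash
python3 - <<'E'
from h import *
print(yaw(arm.state()),arm.state()["joint_positions"])
plan([(.53,-.316,.10,6.5,7)],85)
E
```

```text
8.955494476348782 [-0.5731992   0.18577514  0.86060897  1.9687972  -0.17852357  1.04916209
  0.52358565]
[ [9.4,29.3,30.1,-0.1,-0.1,0.4,85.0],[9.7,29.2,30.1,-0.1,-0.1,0.4,85.0],[9.9,29.1,30.1,-0.1,-0.1,0.4,85.0],[10.1,29.0,30.1,-0.1,-0.1,0.4,85.0],[10.4,28.9,30.1,-0.1,-0.1,0.4,85.0],[10.6,28.8,30.2,-0.1,-0.1,0.4,85.0],[10.8,28.7,30.2,-0.1,-0.1,0.4,85.0] ]
```

Emit:
arm_command([
  [[10,29,30,0,0,0,85],[10,29,30,0,0,0,85],[10,29,30,0,0,0,85],[10,29,30,0,0,-1,85],[10,29,30,0,0,1,85],[10,29,30,0,0,1,85],[10,29,30,0,0,1,85],[0,0,0,0,0,0,85]],
])

```text
time_s: 4.5
position: [0.5373, -0.3257, 0.0872]
tcp_rot: [0.998, 0.059, 0.006, -0.006]
wrist_force: [-1.1, 1.3, 0.7]
width: 0.0847
```

```bash
python3 - <<'E'
from h import *
s=arm.state(); print(yaw(s),s["joint_positions"])
c=arm.camera("top"); save(c,"top1.png")
for l in ("pad_handle","pad_center"):
  for x in arm.place_of("top",l)[:2]: print(l,w(c,x["centre"]).round(4),x["confidence"])
c=arm.camera("side"); save(c,"side1.png")
for l in ("pad_handle",):
  for x in arm.place_of("side",l)[:2]: print(l,w(c,x["centre"]).round(4),x["confidence"])
plan([(.529,-.316,.023,6.5,4)],85)
E
```

```text
6.752392834564972 [ 0.07990246  0.7961741   0.59642423  1.72427343 -0.61144488  0.81123013
  1.08929957]
pad_handle [0.5404 0.0419 0.2251] 0.22
pad_center [ 0.5071 -0.1646  0.0052] 0.91
pad_handle [ 0.5341 -0.3183  0.0334] 0.96
[ [-2.6,-1.8,17.4,-0.1,-0.3,0.1,85.0],[-2.5,-1.8,17.4,-0.1,-0.3,0.1,85.0],[-2.4,-1.8,17.4,-0.1,-0.3,0.1,85.0],[-2.3,-1.9,17.4,-0.1,-0.3,0.1,85.0] ]
```

View pics/side1.png

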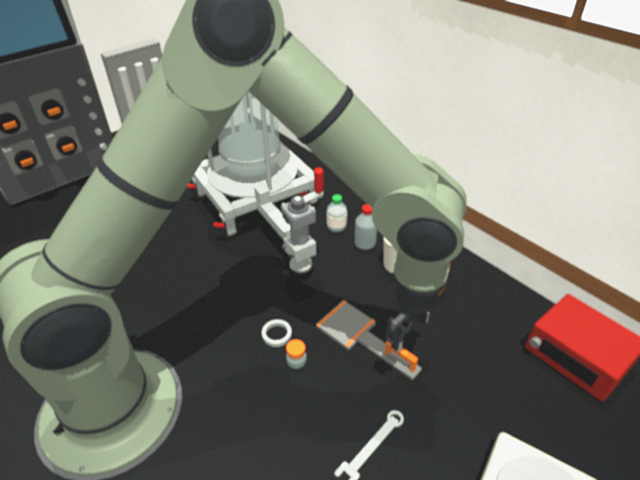

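View pics/top1.png

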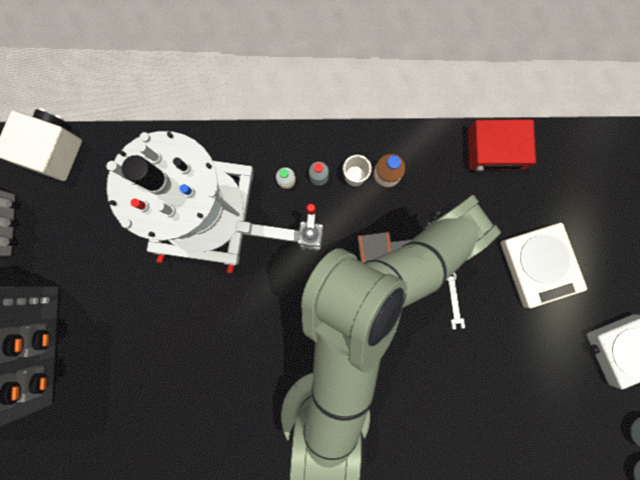

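Side view: the fingers at (405,330) stand over the orange bar at (400,357), the bar along the jaw gap. Going down and gripping.

Emit:
arm_command([
  [[-2,-2,16,0,0,0,85],[-2,-2,16,0,0,0,85],[-2,-2,16,0,0,-0.5,85],[-2,-2,14,0,0,0,85],[0,0,0,0,0,0,85]],
])

```text
time_s: 5.25
position: [0.5348, -0.311, 0.0354]
tcp_rot: [0.998, 0.068, 0.014, -0.004]
wrist_force: [-0.3, 0.5, -0.3]
width: 0.0851
```

```bash
python3 - <<'E'
from h import *
s=arm.state(); print(yaw(s),s["position"],s["wrist_force"])
c=arm.camera("side"); save(c,"side2.png"); cv2.imwrite("pics/side2z.png",cv2.resize(c["frame"][270:430,300:500,::-1],None,fx=4,fy=3.7))
E
```

```text
7.828564846857069 [ 0.53483257 -0.31103479  0.03540192] [-0.27780869  0.50790292 -0.31340712]
```

View pics/side2z.png

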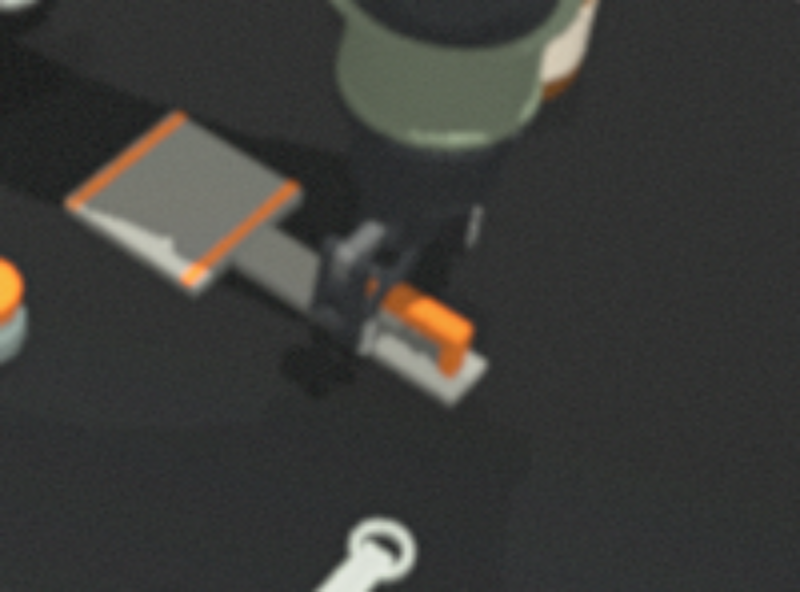

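```bash
python3 - <<'E'
from h import *
plan([(.529,-.320,.024,6.5,3)],85)
c=arm.camera("side")
for l in ("pad_handle",):
  for x in arm.place_of("side",l)[:2]: print(l,w(c,x["centre"]).round(4),x["confidence"])
print(arm.state()["joint_positions"])
E
```

```text
[ [-2.6,2.5,4.0,-0.1,-0.6,0.4,85.0],[-2.5,2.5,4.1,-0.1,-0.6,0.4,85.0],[-2.5,2.6,4.1,-0.1,-0.6,0.4,85.0] ]
pad_handle [ 0.5331 -0.3208  0.0375] 0.82
[ 0.10021844  0.84121229  0.5270963   1.77699156 -0.66982796  0.68807633
  1.14634827]
```

Emit:
arm_command([
  [[-2,3,4,0,-0.6,0.4,85],[-2,3,4,0,-0.6,0.4,85],[-2,3,4,0,-0.6,0.4,85],[0,0,0,0,0,0,85]],
])

```text
time_s: 5.8
position: [0.5317, -0.3237, 0.0257]
tcp_rot: [0.998, 0.057, -0.001, -0.002]
wrist_force: [0.1, 0.2, 0.4]
width: 0.0851
```

```bash
python3 - <<'E'
from h import *
plan([(.529,-.320,.024,6.5,1)],85)
E
```

```text
[ [-2.2,-4.0,1.7,-0.2,0.1,-0.0,85.0] ]
```

Good; close on the bar.

Emit:
arm_command([
  [[0,-2,1,0,0,0,0],[0,0,0,0,0,0,0],[0,0,0,0,0,0,0],[0,0,0,0,0,0,0],[0,0,0,0,0,0,0],[0,0,0,0,0,0,0],[0,0,0,0,0,0,0],[0,0,0,0,0,0,0]],
])

```text
time_s: 6.6
position: [0.5315, -0.3215, 0.0247]
tcp_rot: [0.998, 0.057, -0.001, -0.002]
wrist_force: [0.2, -0.2, -1.2]
width: 0.0126
```

```bash
python3 - <<'E'
from h import *
s=arm.state(); print(yaw(s),s["position"],s["wrist_force"],s["width"])
c=arm.camera("top")
for n in ("top","side"):
  c=arm.camera(n)
  for l in ("pad_center",):
    for x in arm.place_of(n,l)[:2]: print(l,w(c,x["centre"]).round(4),x["confidence"])
E
```

```text
6.486261162914807 [ 0.53146589 -0.32152242  0.02474265] [ 0.23193326 -0.24039266 -1.21616929] 0.012608986644942633
pad_center [ 0.5067 -0.1631  0.0076] 0.57
pad_center [ 0.5116 -0.1686  0.0061] 0.8
```

```bash
python3 - <<'E'
from h import *
plan([(.561,-.116,.0247,6.5,12)],0)
E
```

```text
[ [4.4,-16.7,0.0,-0.0,0.0,-0.0,0.0],[4.4,-16.7,0.0,-0.0,0.0,-0.0,0.0],[4.4,-16.7,0.0,-0.0,0.0,-0.0,0.0],[4.4,-16.7,0.0,-0.0,0.0,-0.0,0.0],[4.4,-16.7,0.0,-0.0,0.0,-0.0,0.0],[4.4,-16.7,0.0,-0.0,0.0,-0.0,0.0],[4.4,-16.7,0.0,-0.0,0.0,-0.0,0.0],[4.4,-16.7,0.0,-0.0,0.0,-0.0,0.0],[4.4,-16.7,0.0,-0.0,0.0,-0.0,0.0],[4.4,-16.7,0.0,-0.0,0.0,-0.0,0.0] ]
[ [4.4,-16.7,0.0,-0.0,0.0,-0.0,0.0],[4.4,-16.7,0.0,-0.0,0.0,-0.0,0.0] ]
```

Emit:
arm_command([
  [[4,-16,0,0,0,0,0],[4,-16,0,0,0,0,0],[4,-16,0,0,0,0,0],[4,-16,0,0,0,0,0]],
])

```text
time_s: 7.25
position: [0.5399, -0.2543, 0.025]
tcp_rot: [0.998, 0.055, -0.001, -0.001]
wrist_force: [0.4, -0.7, -0.6]
width: 0.0127
```

```bash
python3 - <<'E'
from h import *
s=arm.state(); print(yaw(s),s["position"],s["tcp_rot"],s["wrist_force"],s["joint_positions"])
plan([(.561,-.116,.0247,6.5,8)],0)
E
```

```text
6.325636726997148 [ 0.5399132  -0.25425698  0.02496039] [ 9.98475637e-01  5.51723021e-02 -1.23375702e-03 -9.47360343e-04] [ 0.42133008 -0.66591522 -0.55177296] [-0.018218    0.85110444  0.54460077  1.82300453 -0.68242997  0.66722762
  1.04149936]
[ [4.5,-16.9,0.1,-0.0,0.0,-0.0,0.0],[4.5,-16.9,0.1,-0.0,0.0,-0.0,0.0],[4.5,-16.9,0.1,-0.0,0.0,-0.0,0.0],[4.5,-16.9,0.0,-0.0,0.0,-0.0,0.0],[4.5,-16.9,0.0,-0.0,0.0,-0.0,0.0],[4.6,-16.9,0.0,-0.0,0.0,-0.0,0.0],[4.6,-16.9,0.0,-0.0,0.0,-0.0,0.0],[4.6,-16.9,0.0,-0.0,0.0,-0.0,0.0] ]
```

Emit:
arm_command([
  [[4.6,-17,0,0,0,0,0],[4.6,-17,0,0,0,0,0],[4.6,-17,0,0,0,0,0],[4.6,-17,0,0,0,0,0],[4.6,-17,0,0,0,0,0],[4.6,-15,0,0,0,0,0],[0,0,0,0,0,0,0]],
])

```text
time_s: 7.95
position: [0.5574, -0.1349, 0.0249]
tcp_rot: [0.998, 0.06, -0.001, -0.003]
wrist_force: [0.7, 0.6, -1.1]
width: 0.0128
```

```bash
python3 - <<'E'
from h import *
s=arm.state(); print(yaw(s),s["position"],s["wrist_force"],s["joint_positions"])
for n in ("top","side"):
  c=arm.camera(n); save(c,n+"3.png")
  for l in ("pad_center","pad_handle","stand","crank_handle"):
    for x in arm.place_of(n,l)[:2]: print(l,w(c,x["centre"]).round(4),x["confidence"])
plan([(.561,-.116,.0247,6.5,4)],0)
E
```

```text
6.882379537699755 [ 0.55742742 -0.13489604  0.02492535] [ 0.72196745  0.56226437 -1.12756731] [-0.23323766  0.82938127  0.54844834  1.88526085 -0.71261061  0.63726435
  0.88693421]
pad_center [0.5342 0.0241 0.0091] 0.65
stand [ 5.399e-01  3.990e-02 -2.000e-04] 0.85
crank_handle [0.6008 0.0371 0.277 ] 0.44
pad_center [0.533  0.0168 0.0029] 0.56
pad_handle [ 0.5563 -0.139   0.0351] 0.74
stand [0.5354 0.0401 0.0012] 0.88
[ [1.7,-5.7,0.1,-0.1,0.0,0.0,0.0],[1.7,-5.7,0.1,-0.1,0.0,0.0,0.0],[1.7,-5.7,0.1,-0.1,0.0,0.0,0.0],[1.7,-5.7,0.1,-0.1,0.0,0.0,0.0] ]
```

View pics/side3.png

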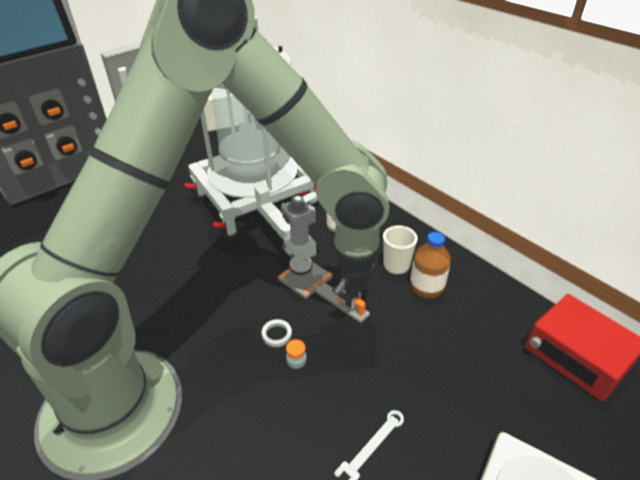

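View pics/top3.png

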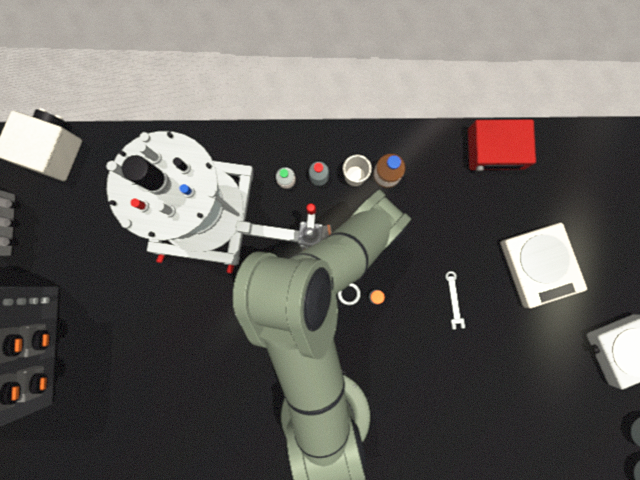

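Side view: the plate (305,278) is partly under the foot (300,264), about 20 mm short. The elbow leans towards the stand, so I'll watch that later. Finish the slide.

Emit:
arm_command([
  [[1.5,-6,0,0,0,0,0],[1.5,-6,0,0,0,0,0],[1,-6,0,0,0,0,0],[0,0,0,0,0,0,0]],
])

```text
time_s: 8.85
position: [0.5589, -0.1197, 0.0252]
tcp_rot: [0.998, 0.057, -0.001, -0.002]
wrist_force: [-0.6, 1.2, -1.8]
width: 0.0132
```

```bash
python3 - <<'E'
from h import *
s=arm.state(); print(yaw(s),s["position"],s["wrist_force"],s["joint_positions"])
C={}
for n in ("top","side"):
  c=arm.camera(n); save(c,n+"4.png"); C[n]=c
  for l in ("pad_center","pad_handle","stand","leg_tube"):
    for x in arm.place_of(n,l)[:2]: print(l,w(c,x["centre"]).round(4),x["confidence"])
cv2.imwrite("pics/side4z.png",cv2.resize(C["side"]["frame"][180:340,220:420,::-1],None,fx=4,fy=3.7,interpolation=cv2.INTER_CUBIC))
E
```

```text
6.571385534522732 [ 0.55890651 -0.1196908   0.02520551] [-0.62194539  1.15016092 -1.82701021] [-0.26434463  0.82800669  0.55253903  1.89136721 -0.7173173   0.63435659
  0.85932804]
pad_center [0.5365 0.0393 0.0062] 0.48
stand [5.412e-01 4.110e-02 2.000e-04] 0.65
pad_center [0.5362 0.0353 0.0054] 0.81
pad_center [0.5377 0.04   0.0684] 0.2
pad_handle [ 0.5547 -0.1165  0.0345] 0.93
leg_tube [0.5405 0.041  0.0683] 0.71
```

View pics/side4z.png

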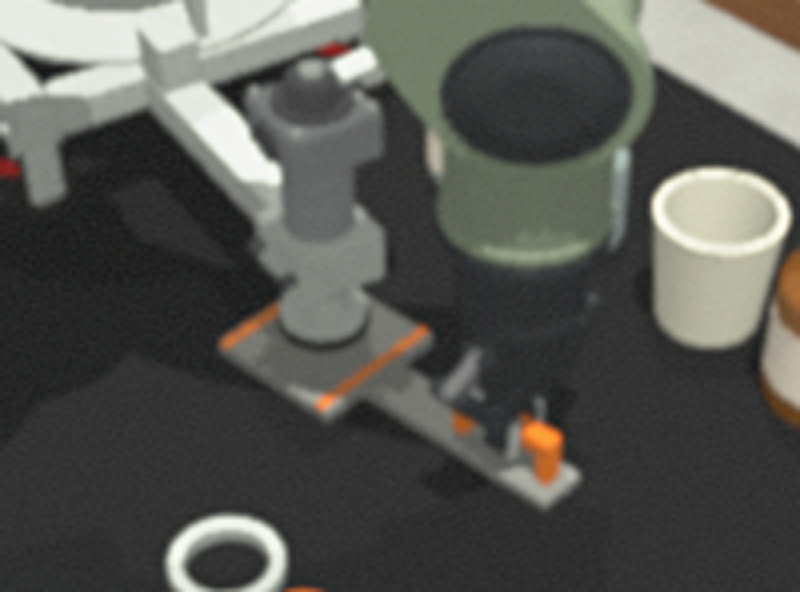

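View pics/top4.png

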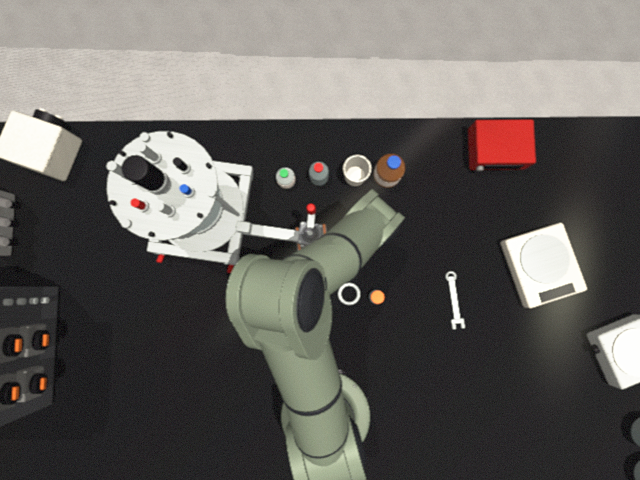

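Plate about 4 mm from the leg axis (zoomed: plate centre ≈(326,340), foot ≈(323,325) above it). Small nudge, release, lift straight up.

Emit:
arm_command([
  [[3,-3,0,0,0,0,0],[0,0,0,0,0,0,85],[0,0,0,0,0,0,85],[0,0,0,0,0,0,85],[0,0,0,0,0,0,85],[0,0,0,0,0,0,85],[0,0,0,0,0,0,85]],
])

```text
time_s: 10.05
position: [0.5619, -0.118, 0.0256]
tcp_rot: [0.998, 0.056, -0.001, -0.001]
wrist_force: [-0.0, -0.1, 0.3]
width: 0.0851
```

Emit:
arm_command([
  [[0,0,-15,0,0,0,85],[0,0,-25,0,0,0,85],[0,5,-30,0,0,0,85],[0,10,-40,0,0,0,85],[0,10,-40,0,0,0,85],[0,10,-40,0,0,0,85],[0,10,-40,0,0,0,85],[0,0,-40,0,0,0,85]],
])

```text
time_s: 10.85
position: [0.5636, -0.1658, 0.3086]
tcp_rot: [0.999, 0.054, -0.004, -0.001]
wrist_force: [-0.1, -0.2, -0.4]
width: 0.0846
```

```bash
python3 - <<'E'
from h import *
s=arm.state(); print(yaw(s),s["position"],s["wrist_force"],s["joint_positions"])
C={}
for n in ("top","side"):
  c=arm.camera(n); save(c,n+"5.png"); C[n]=c
  for l in ("pad_center","pad_handle","stand","leg_tube","crank_handle"):
    for x in arm.place_of(n,l)[:2]: print(l,w(c,x["centre"]).round(4),x["confidence"])
E
```

```text
6.231594923499925 [ 0.56364001 -0.16577934  0.30861423] [-0.13655337 -0.23786617 -0.42350223] [-0.37621275  0.52006022  0.85506254  1.62730633 -0.41325442  1.19572403
  0.67991733]
pad_center [0.5388 0.038  0.0082] 0.98
pad_handle [ 0.5591 -0.1121  0.0413] 0.92
pad_handle [0.5973 0.0347 0.2743] 0.22
stand [ 0.5397  0.0424 -0.002 ] 0.95
stand [ 0.7535 -0.0993 -0.    ] 0.62
leg_tube [0.5399 0.043  0.0681] 0.82
crank_handle [0.5998 0.0354 0.2776] 0.64
crank_handle [0.5417 0.0428 0.    ] 0.27
pad_center [0.5419 0.0384 0.0063] 0.96
pad_center [0.5393 0.0419 0.2192] 0.35
pad_handle [ 0.5615 -0.1146  0.039 ] 0.58
stand [ 5.364e-01  4.040e-02 -1.000e-04] 0.72
leg_tube [0.5402 0.0419 0.0666] 0.63
leg_tube [0.5395 0.0396 0.0045] 0.61
crank_handle [0.5978 0.0333 0.2725] 0.71
```

View pics/side5.png

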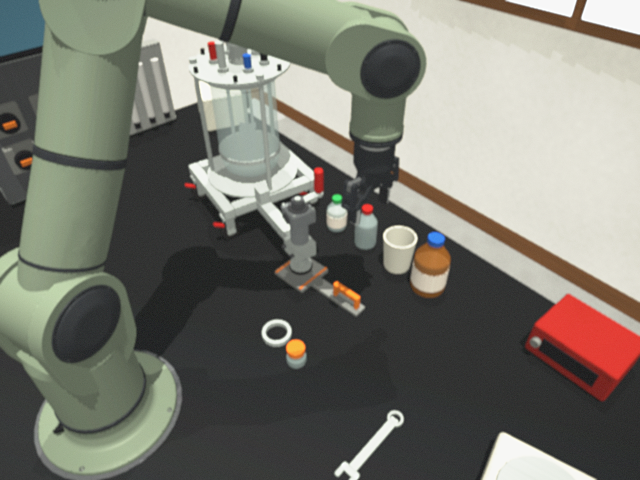

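View pics/top5.png

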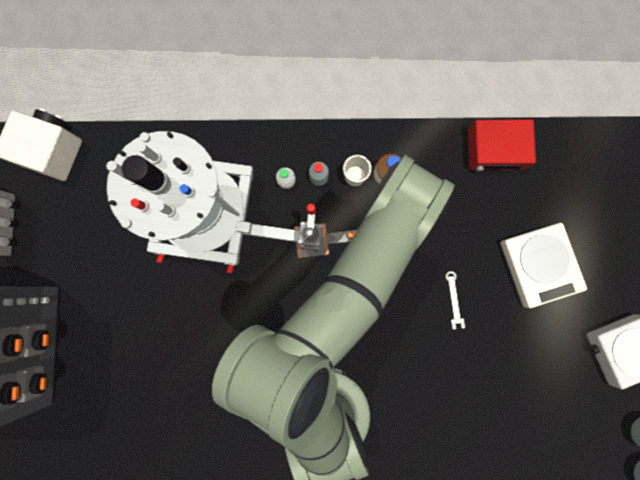

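Pad is within about 3 mm of the leg axis (both cameras), lying flat at (302,273) in the side view. Next I rise and test which yaw direction brings the elbow away from the vessel.

Emit:
arm_command([
  [[0,0,-14,0,0,8,85],[0,0,-14,0,0,8,85],[0,0,-14,0,0,8,85],[0,0,0,0,0,8,85]],
])

```text
time_s: 11.85
position: [0.5642, -0.1646, 0.3478]
tcp_rot: [0.973, -0.231, -0.006, -0.0]
wrist_force: [-0.4, 0.4, -0.9]
width: 0.0853
```

```bash
python3 - <<'E'
from h import *
s=arm.state(); print(yaw(s),s["position"],s["joint_positions"])
E
```

```text
-26.679658593397118 [ 0.56420705 -0.16457878  0.34783101] [-0.46266522  0.55298192  1.03275721  1.56822918 -0.48233692  1.31258793
  0.17013528]
```

Emit:
arm_command([
  [[0,0,0,0,0,-8,85],[0,0,0,0,0,-8,85],[0,0,0,0,0,-8,85],[0,0,0,0,0,-8,85],[0,0,0,0,0,-8,85],[0,0,0,0,0,-8,85],[0,0,0,0,0,-8,85],[0,0,0,0,0,-8,85],[0,0,0,0,0,-8,85],[0,0,0,0,0,-8,85]],
])

```text
time_s: 12.85
position: [0.5637, -0.1643, 0.3453]
tcp_rot: [0.884, 0.467, -0.008, -0.005]
wrist_force: [0.0, 0.1, 0.4]
width: 0.0851
```

```bash
python3 - <<'E'
from h import *
s=arm.state(); print(yaw(s),s["position"],s["joint_positions"])
plan([(.599,.034,.345,60,7)],85)
E
```

```text
55.695373268291604 [ 0.56370946 -0.16429089  0.34534786] [-0.26210462  0.43490337  0.6516125   1.56084599 -0.26657805  1.25529209
  1.40404834]
[ [26.2,-11.8,-0.0,-0.1,0.1,-0.6,85.0],[26.4,-11.5,-0.0,-0.1,0.1,-0.6,85.0],[26.5,-11.2,-0.0,-0.1,0.1,-0.6,85.0],[26.6,-11.0,0.0,-0.1,0.1,-0.6,85.0],[26.7,-10.7,0.0,-0.1,0.1,-0.6,85.0],[26.8,-10.4,0.0,-0.1,0.1,-0.6,85.0],[26.9,-10.1,0.0,-0.1,0.1,-0.6,85.0] ]
```

```bash
python3 - <<'E'
from h import *
plan([(.599,.034,.345,95,8)],85)
E
```

```text
[ [23.0,-10.3,-0.0,-0.1,0.0,-4.9,85.0],[23.8,-8.3,-0.0,-0.1,0.0,-4.9,85.0],[24.4,-6.3,-0.0,-0.1,0.0,-4.9,85.0],[24.8,-4.1,-0.0,-0.1,0.0,-4.9,85.0],[25.1,-2.0,-0.0,-0.1,0.0,-4.9,85.0],[25.2,0.2,-0.0,-0.1,0.0,-4.9,85.0],[25.1,2.3,0.0,-0.1,0.0,-4.9,85.0],[24.8,4.4,0.0,-0.1,0.0,-4.9,85.0] ]
```

Emit:
arm_command([
  [[23,-10,0,0,0,-5,85],[24,-8,0,0,0,-5,85],[24,-6,0,0,0,-5,85],[25,-4,0,0,0,-5,85],[25,-2,0,0,0,-5,85],[25,0,0,0,0,-5,85],[25,2,0,0,0,-5,85],[25,4,0,0,0,-5,85],[0,0,0,0,0,0,85]],
])

```text
time_s: 13.75
position: [0.5952, 0.04, 0.3426]
tcp_rot: [0.659, 0.752, -0.007, -0.008]
wrist_force: [0.4, 0.4, -0.8]
width: 0.0849
```

```bash
python3 - <<'E'
from h import *
s=arm.state(); print(yaw(s),s["position"],s["joint_positions"],s["wrist_force"])
for n in ("top","side"):
  c=arm.camera(n); save(c,n+"6.png")
  for l in ("crank_handle","gear_head"):
    for x in arm.place_of(n,l)[:2]: print(l,w(c,x["centre"]).round(4),x["confidence"])
plan([(.599,.034,.300,95,2)],85)
E
```

```text
97.48128069584922 [0.59524384 0.04003913 0.34262365] [-0.46327179  0.42115195  0.43629263  1.52925179 -0.18379289  1.25360734
  1.70213228] [ 0.36937778  0.36774004 -0.79611484]
crank_handle [ 0.3537 -0.4054 -0.0012] 0.7
crank_handle [0.5961 0.0356 0.2718] 0.75
crank_handle [ 0.3545 -0.4085 -0.001 ] 0.24
gear_head [0.5414 0.0409 0.2176] 0.7
gear_head [ 0.5637 -0.1178  0.0343] 0.65
[ [-0.9,2.3,21.6,-0.6,-0.0,1.0,85.0],[-0.8,2.1,21.6,-0.6,-0.0,1.0,85.0] ]
```

View pics/side6.png

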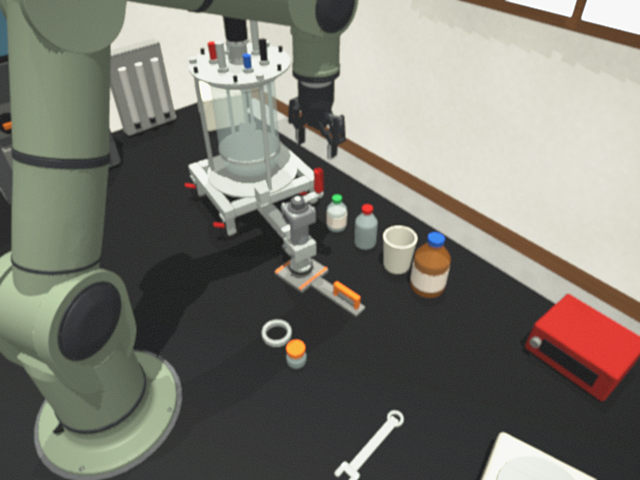

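View pics/top6.png

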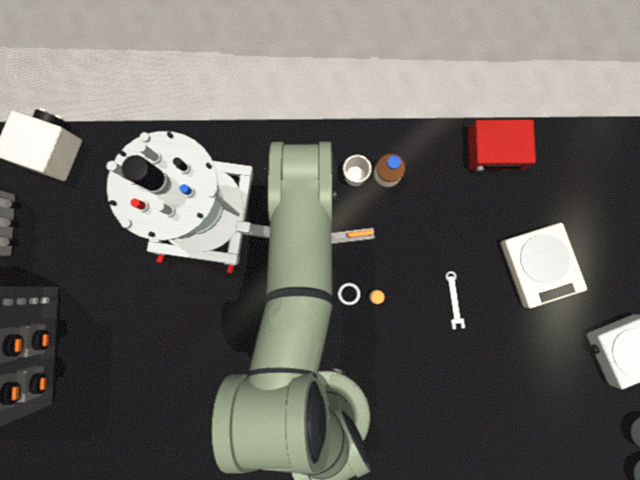

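Side view: the gripper (318,130) is above the red handle (318,180). Top view: the forearm is well clear of the vessel. Going down over the handle.

Emit:
arm_command([
  [[-2,2,16,-0.5,0,1,85],[-2,1,16,-0.5,0,1,85],[-2,1,16,0,0,0,85],[0,0,16,0,0,0,85],[0,0,8,0,0,0,85],[0,0,0,0,0,0,85]],
])

```text
time_s: 14.65
position: [0.5994, 0.0252, 0.2699]
tcp_rot: [0.68, 0.734, -0.0, -0.0]
wrist_force: [1.0, 0.3, 0.8]
width: 0.085
```

```bash
python3 - <<'E'
from h import *
s=arm.state(); print(yaw(s),s["position"],s["wrist_force"])
c=arm.camera("side"); cv2.imwrite("pics/side7z.png",cv2.resize(c["frame"][80:240,220:420,::-1],None,fx=4,fy=3.7,interpolation=cv2.INTER_CUBIC))
plan([(.5985,.0345,.262,97,2)],85)
E
```

```text
94.37010114199403 [0.59941885 0.02519392 0.26993546] [0.99471196 0.2906739  0.80048866]
[ [4.7,-0.2,4.3,0.0,0.0,-1.3,85.0],[4.7,-0.1,4.3,0.0,0.0,-1.3,85.0] ]
```

View pics/side7z.png

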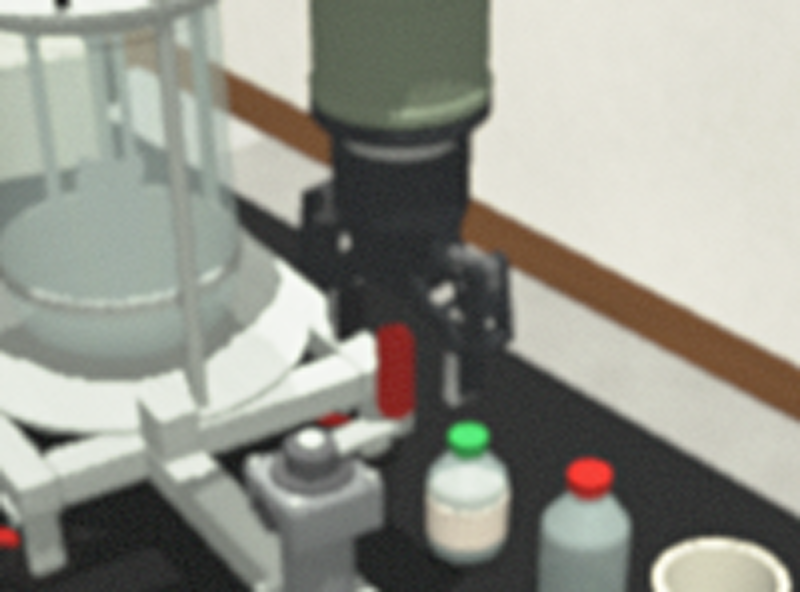

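Handle (zoom 395,370) is between the fingers. Centre in y and close.

Emit:
arm_command([
  [[5,0,4,0,0,-1,85],[4,0,3,0,0,0,30],[0,0,0,0,0,0,10],[0,0,0,0,0,0,10],[0,0,0,0,0,0,10],[0,0,0,0,0,0,10],[0,0,0,0,0,0,10],[0,0,0,0,0,0,10]],
])

```text
time_s: 15.5
position: [0.5997, 0.035, 0.2656]
tcp_rot: [0.673, 0.74, 0.001, 0.001]
wrist_force: [-1.1, 0.1, -0.5]
width: 0.0214
```

```bash
python3 - <<'E'
from h import *
s=arm.state(); print(yaw(s),s["position"],s["wrist_force"],s["width"])
c=arm.camera("side"); cv2.imwrite("pics/side8z.png",cv2.resize(c["frame"][80:240,220:420,::-1],None,fx=4,fy=3.7,interpolation=cv2.INTER_CUBIC))
E
```

```text
95.45468100699631 [0.59973706 0.0349805  0.26555677] [-1.06533158  0.07621546 -0.52933934] 0.02137192988646548
```

View pics/side8z.png

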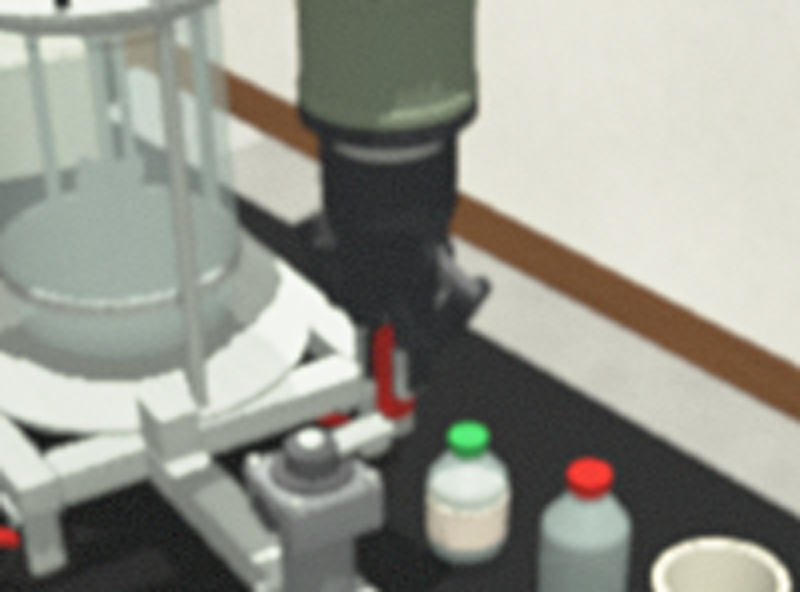

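Handle is held (opening 21 mm; the red grip shows between the fingers). Now winding clockwise, watching the forces.

```bash
cat >> h.py <<'E'
import json,os
def circ(n,dth,C=(.540,.0408),r=.0600,grip=10,yt=95.5):
    s=arm.state(); p=np.array(s["position"]); rot=R.from_quat(s["tcp_rot"])
    a=np.arctan2(p[1]-C[1],p[0]-C[0]); f=np.array(s["wrist_force"])
    er=np.array([np.cos(a),np.sin(a),0]); et=np.array([np.sin(a),-np.cos(a),0])  # cw tangent
    print("t %.2f ang %.1f rad %.1f z %.1f yaw %.1f | F tang(drive) %.1f radial %.1f z %.1f w %.1f"%(s["time_s"],np.degrees(a),1000*np.hypot(p[0]-C[0],p[1]-C[1]),p[2]*1000,yaw(s),-f@et,f@er,f[2],s["width"]*1000))
    rows=[]
    tgt=R.from_euler('z',yt,degrees=True)*R.from_euler('x',180,degrees=True)
    rv=np.degrees((rot.inv()*tgt).as_rotvec())
    for i in range(n):
        b=a-np.radians(dth*(i+1)); T=np.array([C[0]+r*np.cos(b),C[1]+r*np.sin(b),.265])
        d=rot.inv().apply(T-p)*1000
        rows.append(np.round(np.r_[d,rv if i==0 else 0*rv,grip],1).tolist()); p=T
        rot=tgt
    print("[",",".join(str(q).replace(' ','') for q in rows),"]")
E
python3 -c "
from h import *
circ(4,10)"
```

```text
t 15.55 ang -5.5 rad 60.1 z 265.6 yaw 95.5 | F tang(drive) 0.2 radial -0.9 z 0.2 w 21.7
[ [-10.0,-2.9,0.6,0.2,-0.0,-0.0,10.0],[-9.4,-4.6,-0.0,0.0,-0.0,-0.0,10.0],[-8.5,-6.2,-0.0,0.0,-0.0,-0.0,10.0],[-7.3,-7.5,-0.0,0.0,-0.0,-0.0,10.0] ]
```

Emit:
arm_command([
  [[-10,-2.9,0,0,0,0,10],[-9.4,-4.6,0,0,0,0,10],[-8.5,-6.2,0,0,0,0,10],[-7.3,-7.5,0,0,0,0,10]],
])

```text
time_s: 15.95
position: [0.5865, 0.0015, 0.2658]
tcp_rot: [0.671, 0.742, 0.006, 0.004]
wrist_force: [11.1, 1.3, -6.5]
width: 0.0215
```

```bash
python3 -c "
from h import *
circ(6,12)"
```

```text
t 15.95 ang -40.2 rad 60.9 z 265.8 yaw 95.8 | F tang(drive) 8.2 radial 7.7 z -6.5 w 21.5
[ [-7.1,-10.5,0.6,0.8,-0.2,0.3,10.0],[-5.6,-11.2,-0.0,0.0,-0.0,0.0,10.0],[-3.1,-12.2,-0.0,0.0,-0.0,0.0,10.0],[-0.5,-12.5,-0.0,0.0,-0.0,0.0,10.0],[2.1,-12.4,-0.0,0.0,-0.0,0.0,10.0],[4.6,-11.7,-0.0,0.0,-0.0,0.0,10.0] ]
```

Emit:
arm_command([
  [[-7.5,-10,0,0.8,0,0.3,10],[-5.6,-11.2,0,0,0,0,10],[-3.1,-12.2,0,0,0,0,10],[-0.5,-12.5,0,0,0,0,10],[2.1,-12.4,0,0,0,0,10],[4.6,-11.7,0,0,0,0,10]],
])

```text
time_s: 16.55
position: [0.522, -0.0182, 0.2656]
tcp_rot: [0.673, 0.74, 0.005, 0.005]
wrist_force: [8.6, -2.7, -5.5]
width: 0.0214
```

```bash
python3 -c "
from h import *
circ(6,12,r=.061)"
```

```text
t 16.55 ang -107.0 rad 61.7 z 265.6 yaw 95.4 | F tang(drive) 9.1 radial 0.1 z -5.5 w 21.4
[ [6.7,-11.0,0.5,0.8,0.0,-0.1,10.0],[8.3,-9.7,-0.0,0.0,0.0,-0.0,10.0],[10.1,-7.8,-0.0,0.0,0.0,-0.0,10.0],[11.5,-5.5,-0.0,0.0,0.0,-0.0,10.0],[12.4,-3.0,-0.0,0.0,0.0,-0.0,10.0],[12.7,-0.3,-0.0,0.0,0.0,-0.0,10.0] ]
```

Emit:
arm_command([
  [[6.7,-11,0,0.8,0,0,10],[8.3,-9.7,0,0,0,0,10],[10.1,-7.8,0,0,0,0,10],[11.5,-5.5,0,0,0,0,10],[12.4,-3,0,0,0,0,10],[12.7,-0.3,0,0,0,0,10]],
])

```text
time_s: 17.15
position: [0.48, 0.0352, 0.2655]
tcp_rot: [0.675, 0.737, 0.001, 0.005]
wrist_force: [2.0, -8.6, -0.9]
width: 0.0212
```

```bash
python3 -c "
from h import *
circ(6,12,r=.061)"
```

```text
t 17.15 ang -174.7 rad 60.3 z 265.5 yaw 95.0 | F tang(drive) 8.7 radial -1.2 z -0.9 w 21.2
[ [12.7,0.6,0.4,0.5,0.4,-0.5,10.0],[12.1,4.0,0.0,0.0,0.0,-0.0,10.0],[11.0,6.4,0.0,0.0,0.0,-0.0,10.0],[9.4,8.6,0.0,0.0,0.0,-0.0,10.0],[7.5,10.3,0.0,0.0,0.0,-0.0,10.0],[5.1,11.7,0.0,0.0,0.0,-0.0,10.0] ]
```

Emit:
arm_command([
  [[12.7,0.6,0,0.5,0.4,-0.5,10],[12.1,4,0,0,0,0,10],[11,6.4,0,0,0,0,10],[9.4,8.6,0,0,0,0,10]],
])

```text
time_s: 17.55
position: [0.4947, 0.0786, 0.2654]
tcp_rot: [0.674, 0.739, -0.002, 0.001]
wrist_force: [-5.8, -6.5, 6.6]
width: 0.0218
```

```bash
python3 -c "
from h import *
circ(3,12,r=.061)
for n in ('side','top'):
  c=arm.camera(n); save(c,n+'9.png')
  if n=='side': cv2.imwrite('pics/side9z.png',cv2.resize(c['frame'][200:320,230:390,::-1],None,fx=5,fy=5,interpolation=cv2.INTER_CUBIC))
"
```

```text
t 17.55 ang 140.1 rad 59.0 z 265.4 yaw 95.3 | F tang(drive) 8.7 radial 0.3 z 6.6 w 21.8
[ [9.4,8.5,0.4,-0.1,0.3,-0.2,10.0],[5.7,11.4,0.0,-0.0,0.0,-0.0,10.0],[3.2,12.3,0.0,-0.0,0.0,-0.0,10.0] ]
```

View pics/side9z.png

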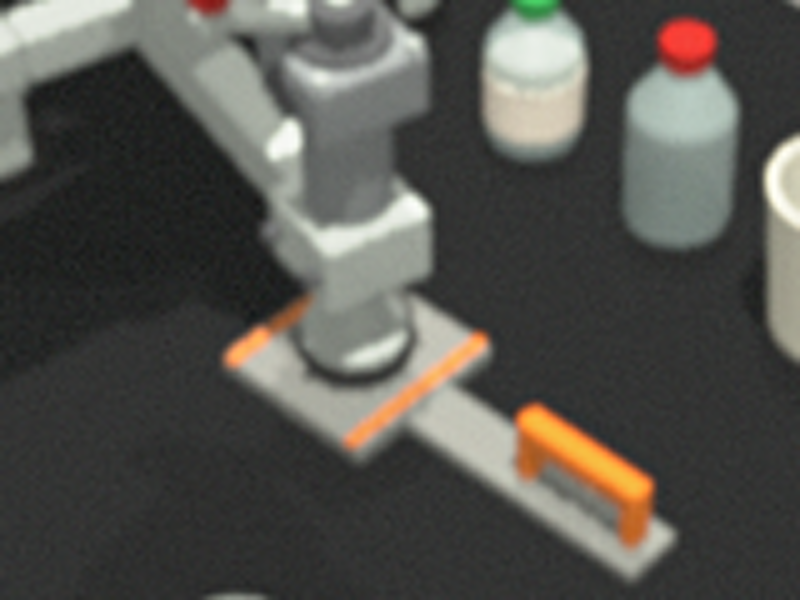

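View pics/top9.png

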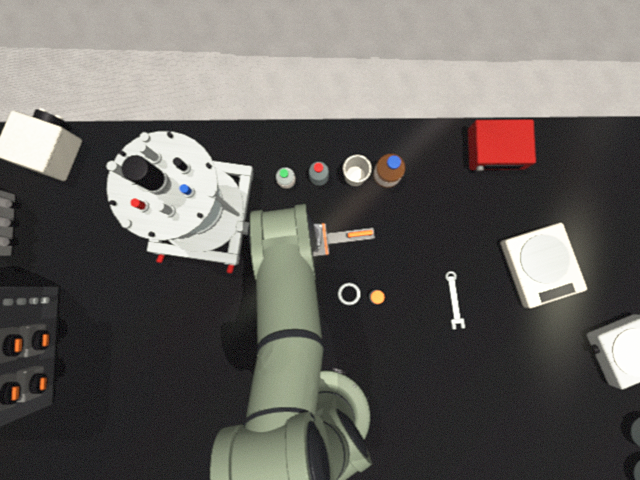

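```bash
python3 -c "
from h import *
c=arm.camera('side')
for z in (.012,.016,.02,.025,.03):
  P=[proj(c,(.540+.03*np.cos(t),.0408+.03*np.sin(t),z)) for t in np.arange(0,6.3,.05)]
  P=np.array(P); print(z,P.min(0).round(1),P.max(0).round(1))
for q in ((-.05,-.05),(.05,-.05),(.05,.05),(-.05,.05)):
  o=R.from_euler('z',6.5,degrees=True).apply([q[0],q[1],0]); print(proj(c,np.array([.540,.0385,.012])+o))
r=arm.cut_out('side','pad_center')
print([(x['confidence'],x['region'].sum()) for x in r[:2]])
m=r[0]['region']; print(np.where(m.any(1))[0][[0,-1]],np.where(m.any(0))[0][[0,-1]])
cv2.imwrite('pics/s10.png',cv2.resize(c['frame'][250:295,270:335,::-1],None,fx=12,fy=12,interpolation=cv2.INTER_CUBIC))
"
```

```text
0.012 [288.7 261. ] [311.6 277.4]
0.016 [288.6 259.9] [311.6 276.3]
0.02 [288.5 258.8] [311.6 275.2]
0.025 [288.5 257.5] [311.5 273.8]
0.03 [288.4 256.1] [311.5 272.5]
(np.float64(301.0009196106833), np.float64(289.6554817195205))
(np.float64(327.75719288932584), np.float64(268.6308513004972))
(np.float64(300.45707786667344), np.float64(250.94201768920348))
(np.float64(273.6575923591468), np.float64(270.383266650889))
[(0.69, np.int64(1617))]
[259 315] [275 363]
```

View pics/s10.png

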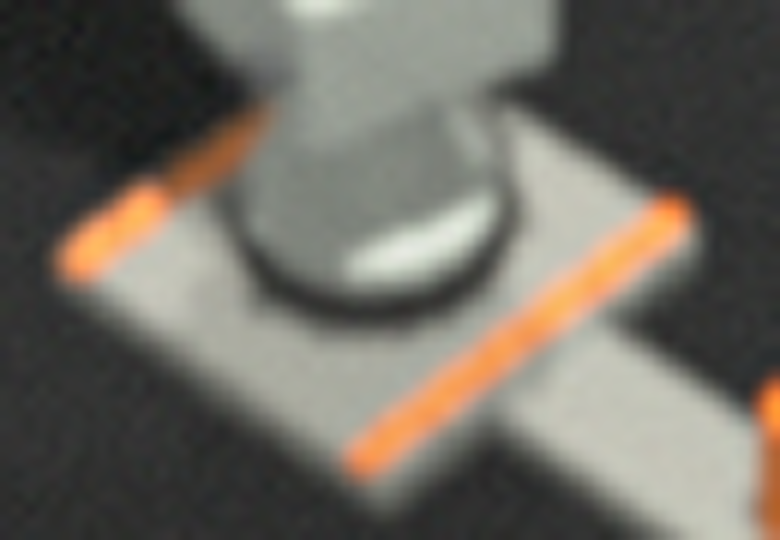

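Sole seems within ~0–5 mm of the pad (its dark edge at row ~276.7; contact would be 277.4). So go on in smaller steps with force readings.

```bash
python3 -c "
from h import *
circ(3,10,r=.0605)"
```

```text
t 17.75 ang 138.5 rad 58.9 z 265.6 yaw 95.4 | F tang(drive) -7.9 radial 1.4 z -2.1 w 21.7
[ [7.7,7.2,0.6,0.1,0.2,-0.1,10.0],[4.9,9.3,0.0,0.0,0.0,-0.0,10.0],[3.3,10.0,0.0,0.0,0.0,-0.0,10.0] ]
```

Emit:
arm_command([
  [[7.5,7.2,0,0,0,0,10],[4.9,9.3,0,0,0,0,10],[3.3,10,0,0,0,0,10]],
])

```text
time_s: 18.05
position: [0.5187, 0.0951, 0.2654]
tcp_rot: [0.674, 0.739, -0.003, 0.001]
wrist_force: [-8.9, 0.8, 8.2]
width: 0.0217
```

```bash
python3 -c "
from h import *
circ(3,10,r=.0605)"
```

```text
t 18.05 ang 111.4 rad 58.4 z 265.4 yaw 95.2 | F tang(drive) 8.0 radial 4.0 z 8.2 w 21.7
[ [4.1,9.8,0.3,-0.2,0.3,-0.3,10.0],[0.2,10.5,0.0,-0.0,0.0,-0.0,10.0],[-1.7,10.4,0.0,-0.0,0.0,-0.0,10.0] ]
```

Emit:
arm_command([
  [[3.7,9.8,0,0,0,0,10],[0.3,10.5,0,0,0,0,10],[-1.7,10.4,0,0,0,0,10]],
])

```text
time_s: 18.35
position: [0.5478, 0.0985, 0.2654]
tcp_rot: [0.675, 0.738, -0.005, -0.001]
wrist_force: [-8.9, 2.7, 6.7]
width: 0.0215
```

```bash
sed -i 's/C=(.540,.0408),r=.0600/C=(.540,.0392),r=.0600/' h.py; python3 -c "
from h import *
circ(3,10)"
```

```text
t 18.35 ang 82.5 rad 59.8 z 265.4 yaw 95.1 | F tang(drive) 9.1 radial 1.6 z 6.7 w 21.5
[ [-3.0,10.0,0.3,-0.5,0.3,-0.4,10.0],[-4.9,9.2,0.0,-0.0,0.0,-0.0,10.0],[-6.4,8.2,0.0,-0.0,0.0,-0.0,10.0] ]
```

Emit:
arm_command([
  [[-3,10,0,-0.5,0.3,-0.4,10],[-4.9,9.2,0,0,0,0,10],[-6.4,8.2,0,0,0,0,10]],
])

```text
time_s: 18.65
position: [0.5752, 0.0876, 0.2654]
tcp_rot: [0.672, 0.741, -0.001, -0.002]
wrist_force: [-7.3, 3.6, 5.0]
width: 0.0214
```

```bash
python3 -c "
from h import *
circ(3,10)"
```

```text
t 18.65 ang 54.0 rad 59.9 z 265.4 yaw 95.6 | F tang(drive) 8.0 radial -1.4 z 5.0 w 21.4
[ [-7.5,7.3,0.4,-0.2,-0.1,0.1,10.0],[-8.7,5.8,0.0,-0.0,-0.0,0.0,10.0],[-9.6,4.2,0.0,-0.0,-0.0,0.0,10.0] ]
```

Total ≈300°, still free (8.0 N).

Emit:
arm_command([
  [[-7.5,7.3,0,0,0,0,10],[-8.7,5.8,0,0,0,0,10],[-9.6,4.2,0,0,0,0,10]],
])

```text
time_s: 18.95
position: [0.5939, 0.0652, 0.2654]
tcp_rot: [0.671, 0.742, -0.001, -0.005]
wrist_force: [-7.4, 6.1, 4.3]
width: 0.0212
```

```bash
python3 -c "
from h import *
circ(3,10)"
```

```text
t 18.95 ang 25.8 rad 59.9 z 265.4 yaw 95.7 | F tang(drive) 8.7 radial -4.0 z 4.3 w 21.2
[ [-10.1,2.8,0.3,-0.5,-0.4,0.2,10.0],[-10.4,1.0,0.0,-0.0,-0.0,0.0,10.0],[-10.4,-0.9,-0.0,-0.0,-0.0,0.0,10.0] ]
```

Emit:
arm_command([
  [[-10.1,2.8,0,-0.5,-0.4,0.2,10],[-10.4,1,0,0,0,0,10],[-10.4,-0.9,0,0,0,0,10]],
])

```text
time_s: 19.25
position: [0.5998, 0.0374, 0.2656]
tcp_rot: [0.671, 0.741, 0.002, -0.002]
wrist_force: [0.9, 9.7, -0.4]
width: 0.0217
```

```bash
python3 -c "
from h import *
circ(3,10)"
```

```text
t 19.25 ang -1.7 rad 59.9 z 265.6 yaw 95.7 | F tang(drive) 9.7 radial 0.6 z -0.4 w 21.7
[ [-10.2,-2.1,0.5,0.0,-0.3,0.2,10.0],[-9.7,-3.9,-0.0,0.0,-0.0,0.0,10.0],[-8.9,-5.6,-0.0,0.0,-0.0,0.0,10.0] ]
```

```bash
python3 -c "
from h import *
c=arm.camera('side')
cv2.imwrite('pics/s11.png',cv2.resize(c['frame'][250:295,270:335,::-1],None,fx=12,fy=12,interpolation=cv2.INTER_CUBIC))
print(c['frame'][268:284,298:304].mean((1,2)).round())
circ(3,10)
"
```

```text
[129. 132. 149. 178. 200. 194. 161. 112.  67.  68. 115. 150. 166. 168.
 168. 170.]
t 19.30 ang -3.6 rad 59.8 z 265.6 yaw 95.6 | F tang(drive) 5.6 radial 2.1 z -1.3 w 21.3
[ [-10.2,-2.4,0.6,0.0,-0.2,0.1,10.0],[-9.5,-4.3,-0.0,0.0,-0.0,0.0,10.0],[-8.7,-5.9,-0.0,0.0,-0.0,0.0,10.0] ]
```

View pics/s11.png

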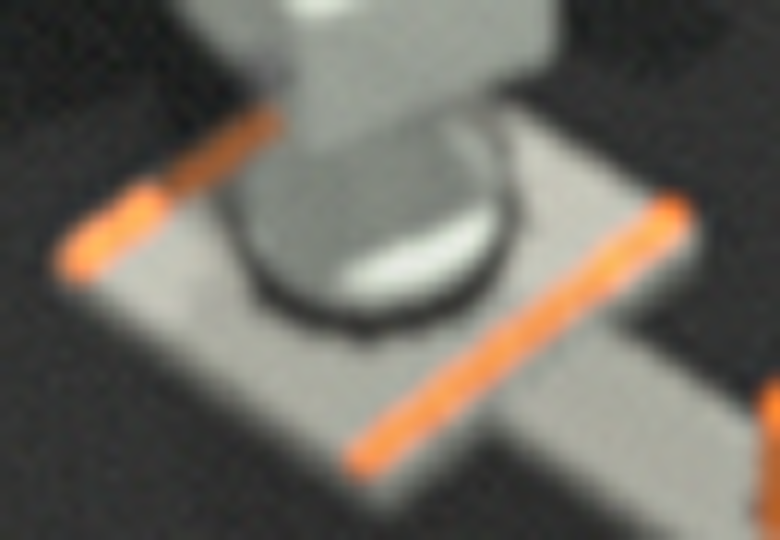

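Foot rim has come down to row ~277.5, i.e. at the pad; the force starts to rise. Small steps now.

Emit:
arm_command([
  [[-10.2,-2.4,0,0,0,0,10],[-9.5,-4.3,0,0,0,0,10]],
])

```text
time_s: 19.5
position: [0.596, 0.0179, 0.2656]
tcp_rot: [0.671, 0.742, 0.003, -0.002]
wrist_force: [5.2, 7.4, -2.0]
width: 0.0212
```

```bash
python3 -c "
from h import *
circ(2,10)"
```

```text
t 19.50 ang -20.8 rad 59.9 z 265.6 yaw 95.8 | F tang(drive) 8.7 radial 2.2 z -2.0 w 21.2
[ [-9.0,-5.4,0.5,0.2,-0.4,0.3,10.0],[-7.9,-6.9,-0.0,0.0,-0.0,0.0,10.0] ]
```

Emit:
arm_command([
  [[-9,-5.4,0,0,-0.4,0.3,10],[-7.9,-6.9,0,0,0,0,10]],
])

```text
time_s: 19.7
position: [0.5866, 0.0013, 0.2656]
tcp_rot: [0.672, 0.74, 0.003, 0.002]
wrist_force: [5.5, 6.1, -3.0]
width: 0.0212
```

```bash
python3 -c "
from h import *
circ(2,10)"
```

```text
t 19.70 ang -39.1 rad 60.0 z 265.6 yaw 95.5 | F tang(drive) 8.2 radial 0.5 z -3.0 w 21.2
[ [-6.8,-8.0,0.6,0.4,-0.1,0.0,10.0],[-5.3,-9.0,-0.0,0.0,-0.0,0.0,10.0] ]
```

Emit:
arm_command([
  [[-6.8,-8,0,0.4,0,0,10],[-5.3,-9,0,0,0,0,10]],
])

```text
time_s: 19.9
position: [0.572, -0.0117, 0.2656]
tcp_rot: [0.672, 0.741, 0.002, 0.0]
wrist_force: [6.0, 5.4, -5.8]
width: 0.0212
```

```bash
python3 -c "
from h import *
circ(2,10)"
```

```text
t 19.90 ang -57.8 rad 60.1 z 265.6 yaw 95.6 | F tang(drive) 7.9 radial -1.4 z -5.8 w 21.2
[ [-3.8,-9.8,0.6,0.2,-0.1,0.1,10.0],[-2.1,-10.2,-0.0,0.0,-0.0,0.0,10.0] ]
```

Emit:
arm_command([
  [[-3.8,-9.8,0,0.2,0,0,10],[-2.1,-10.2,0,0,0,0,10]],
])

```text
time_s: 20.1
position: [0.5538, -0.0194, 0.2657]
tcp_rot: [0.672, 0.741, 0.002, 0.0]
wrist_force: [7.9, 4.2, -5.6]
width: 0.0215
```

```bash
python3 -c "
from h import *
circ(2,10)
c=arm.camera('side')
cv2.imwrite('pics/s12.png',cv2.resize(c['frame'][250:295,270:335,::-1],None,fx=12,fy=12,interpolation=cv2.INTER_CUBIC))
print(c['frame'][268:284,298:304].mean((1,2)).round())
circ(2,10)"
```

```text
t 20.10 ang -76.7 rad 60.2 z 265.7 yaw 95.6 | F tang(drive) 8.7 radial -2.2 z -5.6 w 21.5
[ [-0.3,-10.5,0.6,0.2,-0.1,0.1,10.0],[1.3,-10.4,-0.0,0.0,-0.0,0.0,10.0] ]
[131. 130. 139. 164. 192. 206. 187. 140.  89.  66. 102. 144. 164. 169.
 169. 171.]
t 20.15 ang -78.1 rad 60.2 z 265.7 yaw 95.6 | F tang(drive) 5.0 radial -1.2 z -5.5 w 21.4
[ [-0.0,-10.5,0.6,0.2,-0.2,0.1,10.0],[1.6,-10.3,-0.0,0.0,-0.0,0.0,10.0] ]
```

View pics/s12.png

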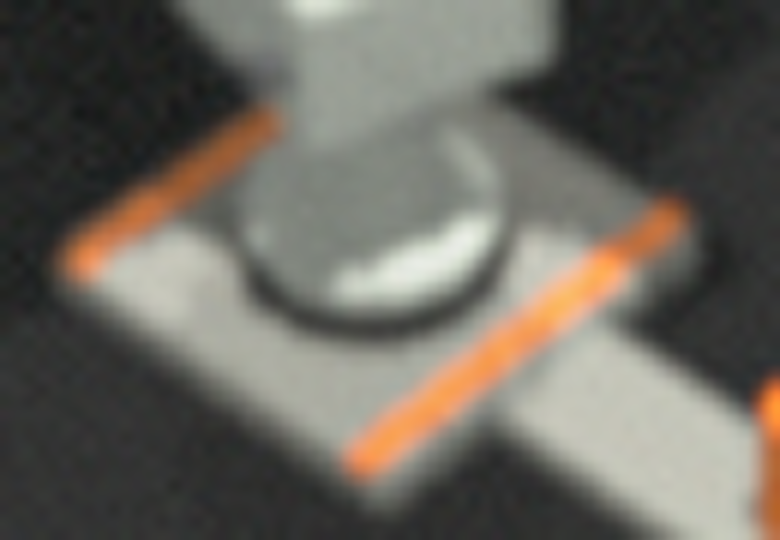

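Emit:
arm_command([
  [[0,-10.5,0,0.2,-0.2,0,10],[1.6,-10.3,0,0,0,0,10]],
])

```text
time_s: 20.35
position: [0.5333, -0.0206, 0.2657]
tcp_rot: [0.672, 0.74, 0.001, 0.002]
wrist_force: [10.3, 1.9, -7.6]
width: 0.0215
```

```bash
python3 -c "
from h import *
circ(2,10)"
```

```text
t 20.35 ang -96.4 rad 60.2 z 265.7 yaw 95.5 | F tang(drive) 10.0 radial -3.0 z -7.6 w 21.5
[ [3.3,-10.0,0.7,0.2,0.1,0.0,10.0],[4.7,-9.3,-0.0,0.0,0.0,0.0,10.0] ]
```

Emit:
arm_command([
  [[3.3,-10,0,0.2,0,0,10],[4.7,-9.3,0,0,0,0,10]],
])

```text
time_s: 20.55
position: [0.5145, -0.0154, 0.2657]
tcp_rot: [0.673, 0.74, 0.001, 0.003]
wrist_force: [11.6, 0.1, -8.7]
width: 0.0215
```

```bash
python3 -c "
from h import *
circ(2,10)"
```

```text
t 20.55 ang -115.0 rad 60.3 z 265.7 yaw 95.4 | F tang(drive) 10.4 radial -5.0 z -8.7 w 21.5
[ [6.3,-8.4,0.7,0.3,0.2,-0.1,10.0],[7.5,-7.3,-0.0,0.0,0.0,-0.0,10.0] ]
```

Emit:
arm_command([
  [[6.3,-8.4,0,0.3,0.2,0,10],[7.5,-7.3,0,0,0,0,10]],
])

```text
time_s: 20.75
position: [0.4987, -0.0048, 0.2657]
tcp_rot: [0.673, 0.739, 0.0, 0.003]
wrist_force: [11.9, -4.3, -10.1]
width: 0.0213
```

```bash
python3 -c "
from h import *
circ(2,10)"
```

```text
t 20.75 ang -133.2 rad 60.3 z 265.7 yaw 95.3 | F tang(drive) 11.6 radial -5.0 z -10.1 w 21.3
[ [8.6,-6.0,0.7,0.2,0.2,-0.2,10.0],[9.4,-4.6,-0.0,0.0,0.0,-0.0,10.0] ]
```

Force is rising steadily (8.7→10.0→10.4→11.6 N); extrapolating, first bite was at ≈425° total, and now it's ≈63° past. About 20–25° more.

Emit:
arm_command([
  [[8.6,-6,0,0.2,0.2,0,10],[9.4,-4.6,0,0,0,0,10]],
])

```text
time_s: 20.95
position: [0.4874, 0.0098, 0.2657]
tcp_rot: [0.675, 0.738, 0.0, 0.003]
wrist_force: [9.4, -8.6, -8.3]
width: 0.0215
```

```bash
python3 -c "
from h import *
circ(1,6)"
```

```text
t 20.95 ang -150.8 rad 60.2 z 265.7 yaw 95.2 | F tang(drive) 12.1 radial -4.0 z -8.3 w 21.5
[ [6.0,-2.0,0.7,0.2,0.2,-0.3,10.0] ]
```

Emit:
arm_command([
  [[6,-2,0,0,0,0,10],[0,0,0,0,0,0,10]],
])

```text
time_s: 21.15
position: [0.4851, 0.0146, 0.2656]
tcp_rot: [0.675, 0.738, 0.0, 0.004]
wrist_force: [1.7, 5.7, -3.1]
width: 0.0218
```

```bash
python3 -c "
from h import *
circ(1,6)"
```

```text
t 21.15 ang -155.9 rad 60.2 z 265.6 yaw 95.1 | F tang(drive) -4.5 radial -3.9 z -3.1 w 21.8
[ [6.1,-1.6,0.6,0.3,0.3,-0.4,10.0] ]
```

≈510° total, about 80–85° past bite. Release and lift off.

Emit:
arm_command([
  [[0,0,0,0,0,0,85],[0,0,0,0,0,0,85],[0,0,0,0,0,0,85],[0,0,0,0,0,0,85],[0,0,0,0,0,0,85],[0,0,0,0,0,0,85],[0,0,-10,0,0,0,85],[0,0,-20,0,0,0,85],[0,0,-30,0,0,0,85],[0,0,-30,0,0,0,85]],
])

```text
time_s: 22.15
position: [0.4828, 0.014, 0.3576]
tcp_rot: [0.676, 0.737, -0.003, 0.003]
wrist_force: [0.0, 0.9, -0.3]
width: 0.0852
```

```bash
python3 - <<'E'
from h import *
s=arm.state(); print(yaw(s),s["position"],s["wrist_force"],s["width"])
for n in ("top","side"):
  c=arm.camera(n); save(c,n+"13.png")
  for l in ("pad_center","pad_handle","stand","leg_tube","crank_handle","media_bottle","acid_bottle","base_bottle","beaker","spanner","clamp_ring","sample_jar"):
    for x in arm.place_of(n,l)[:1]: print(n,l,w(c,x["centre"]).round(4),x["confidence"])
cv2.imwrite('pics/s13.png',cv2.resize(c['frame'][100:300,220:420,::-1],None,fx=3,fy=3,interpolation=cv2.INTER_CUBIC))
E
```

```text
94.99474976572228 [0.48277339 0.01396796 0.35764939] [ 0.02656402  0.93289451 -0.3491472 ] 0.08523563475173233
top crank_handle [ 0.3517 -0.4096 -0.0012] 0.52
top media_bottle [ 0.7537 -0.2039 -0.0013] 0.69
top acid_bottle [0.7526 0.0156 0.0017] 0.87
top base_bottle [ 7.411e-01  1.242e-01 -5.000e-04] 0.75
top beaker [ 7.546e-01 -1.026e-01 -2.000e-04] 0.76
top spanner [ 0.3524 -0.4088 -0.0044] 0.82
top clamp_ring [ 0.3768 -0.078  -0.0042] 0.62
top sample_jar [ 0.3619 -0.1599  0.0006] 0.63
side pad_center [0.5403 0.0401 0.0053] 0.81
side pad_handle [ 0.5614 -0.1163  0.0352] 0.72
side stand [ 0.5365  0.039  -0.0013] 0.81
side leg_tube [0.54   0.0428 0.068 ] 0.65
side crank_handle [0.4831 0.0114 0.2742] 0.72
side media_bottle [ 7.525e-01 -2.069e-01  3.000e-04] 0.87
side acid_bottle [ 0.7484  0.0139 -0.0019] 0.7
side base_bottle [ 0.7405  0.1237 -0.0079] 0.95
side beaker [ 0.7522 -0.1029 -0.002 ] 0.94
side spanner [ 0.3502 -0.4092 -0.0039] 0.71
side clamp_ring [ 0.3744 -0.0728 -0.0004] 0.95
side sample_jar [ 0.3599 -0.1629 -0.002 ] 0.95
```

View pics/s13.png

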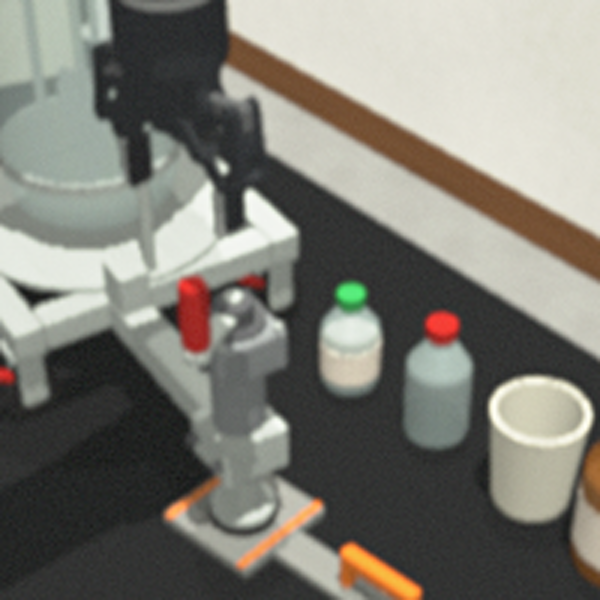

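View pics/top13.png

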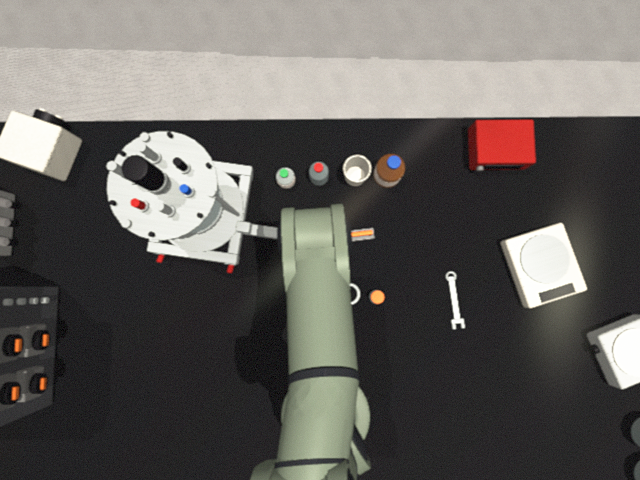

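The handle stands free at (194,315), the gripper is clear above it, the foot sits on the pad (243,505), and the bystanders haven't moved. Handing in.

```bash
python3 -c "
from h import *
print(arm.sign_off())"
```

```text
the job is handed in; nothing more can be done
None
```

The bench pad is under the stabilizer foot, the leg is wound about a quarter turn past first bite, and the job is handed in. It took about 23 s of the 72 s allowed. No verdict came back, so the foot load below is my estimate.

- **Pad:** I gripped it by its orange bar and slid it about 0.2 m. In the last side picture its centre is within about 3 mm of the leg axis, lying flat. The arm hid it from the top camera at the end, but just after I let go of the bar the top camera agreed to within about 5 mm.
- **Winding:** I turned the crank about 510° clockwise in total. The effort at the handle ran free at 8.6 N on average (7.9–9.7 N). It then rose through 10.0, 10.4 and 11.6 to 12.1 N. Working back from that rise puts first bite at about 425–430°, so I stopped roughly 80–85° past it, or about 120 N on the foot.
- **End state:** The crank is released and the gripper stands open about 50 mm above the handle, with under 1 N at the wrist. The detected bystander positions match the start to within about 6 mm, which is close to the measuring error. I saw no contact with the vessel.

**Disagreements:**
- The foot already looked as if it touched the pad at about 355°, and one reading there was 9.7 N. The effort then fell back to about 8 N, so I treated that as noise and went by the later steady rise.
- The individual force readings scatter by about 0.5–1 N, so the angle past bite is uncertain by roughly 15°. That puts the load between about 100 and 150 N, inside the 70–210 N window.

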